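# Fit the large reamer of a citrus juicer

### The job

Set the juicer up for oranges: lift the large reamer out of the wooden stand, stand its tapered shank upright in the socket of the juicer's spindle and let go of it. Then with the foot of the wooden pestle tap the reamer down on its crown, in at least two separate taps, firmly enough that the taper locks but never hitting hard. Finally stand the pestle upright on the counter again; leave the small reamer and everything else alone.

Things in the scene. Friction and masses are not known exactly. Their poses are not given: they have to be found in the camera images.
- spindle_nose (a point): Centre of the round mouth of the taper socket in the upper end of the juicer's upright spindle (33 mm across), in the middle of the steel bowl; z up. The socket is 19 mm wide here, narrows downward (4 degrees each side), 40 mm deep. Juicer fixed; this mouth is 125 mm above the counter, 23 mm above the bowl's floor, 25 mm below its rim; the bowl is 200 mm wide inside at the rim.
- reamer_large_mid (a point): Large reamer (for oranges), 0.2 kg: white ribbed dome on a straight skirt, 58 mm across, 24 mm high; below it a steel flange and taper shank. Point on the axis, half-way up the skirt, where it is gripped; z up the axis. Flange underside 26 mm below, flat crown top (18 mm across) 34 mm above. Shank 38 mm long below the flange, 20 mm thick there, 14 mm at its tip. Upright in the stand at the start.
- reamer_large_flange (a point): Point on the large reamer's axis in its flange's underside; z up the axis. Merely set in the socket, it stays 3 to 5 mm above the nose. Tapped, the shank wedges deeper and stays: a stiff spring, 8 to 20 N per mm, by its unknown roughness. Locked when this point is under 2.2 mm above the nose, which takes a tap of 15 to 21 N on the crown. Over 30 N the crown cracks.
- reamer_small_mid (a point): Small reamer (for limes), same make and shank: skirt 42 mm across, 22 mm high; crown 26 mm above this point, flange 26 mm below. It stands in the stand's other hole, 96 mm from the large one, and stays there.
- stand_top (a point): Centre of the top of the fixed wooden stand that holds the reamers upright, flanges resting on it, shanks in 24 mm holes; 50 mm above the counter, 66 mm along its x, 176 mm along its y. The holes lie 48 mm either side of this point along its y; either reamer may be in either.
- pestle_grip (a point): The wooden pestle, 120 mm high, standing upright on its flat foot (45 mm across). This point is on its axis, half-way up its straight handle (26 mm thick, from 60 to 112 mm above the foot); z along the axis, up. The foot is 86 mm below it, the top 34 mm above. 0.22 kg.
- pestle: The same pestle; origin at the centre of the foot's underside, z up the axis.
- reamer_large: The large reamer; origin at the centre of the flange's underside.
- reamer_small: The small reamer; origin at the centre of the flange's underside.
- tumbler: Drinking glass, 68 mm across, 95 mm high; a bystander, origin at its underside. Do not disturb.
- spice_jar: Amber jar, 48 mm across, 90 mm high; a bystander, origin at its underside. Do not disturb.
- measuring_cup: Steel cup with handle, 72 mm across, 70 mm high; a bystander, origin at its underside. Do not disturb.
- spatula: Spatula lying flat; a bystander, origin at its underside. Do not disturb.

How it is judged:
By the outcome, as a careful person would: the job done as asked, in the order asked, and still so for the second after the job is handed in, with the robot touching nothing.
It also fails if it takes over 72 s, if anything falls off the work surface, if the arm or the gripper's body presses on something with over 40 N, if the wrist force passes 120 N, or if a joint passes its speed limit or range.

### The arm

A 6-joint arm with a two-finger parallel gripper is mounted at the origin on the work surface. World frame = base frame: x ahead of the robot, y to its left, z up, the work surface at z = 0. Lengths are in m, angles in degrees, forces in N, time in s.
With the tool pointing down it reaches from about 0.35 to 0.875 m from the base axis. Payload 4.2 kg.
Tool frame: the origin (TCP) lies where the fingers leave the gripper's body, on its centre line; the fingertips stand 70 mm ahead of it and the grasp point (between the pads) lies 51 mm ahead of it; z points along the fingers, y is the direction in which the jaws open and shut (so a half turn about z gives the same grasp; the last joint's range is limited). The gripper opens to 87 mm and grips with 3 to 60 N. Pads are 19 mm wide; open, the fingers measure 117 mm over their backs; the gripper's body (75 mm by 190 mm) begins 51 mm behind the grasp point.
Start: joints at [82.827, 22.042, 0.453, 0, -68.411, -14.817], TCP at [0.234, 0.58, 0.292] pointing down, gripper open.
Joint ranges: [-179.83, 179.83], [-69.29, 118.12], [-61.27, 80.66], [-181.25, 117.63], [-171.15, -9.14], [-177.46, 177.46]. Speed limits (degrees/s): [159.86, 159.86, 180, 180, 180, 180].

### API

Orientations are given as a 3x3 rotation matrix whose columns are the frame's x, y, z axes.
In Python, from station import sense, cams, job gives the robot as it stands. The module is installed in compiled form; this text tells all that it offers.
- The arm moves only by the shell command python3 -m handwheel 'ROWS'. ROWS is JSON, a list of rows, each a list of 5 numbers: the shift along the tool's x, y, z in cm, then the turn about the tool's z in degrees, then the opening, from 0 (shut) to 1 (fully open). A call has 1 to 10 rows; each row shifts and turns the commanded pose from where the row before left it, along the tool's axes as they then stand; what a row does not reach is not made up. A row lasts 1/8 s, in which the tool goes at most 62.5 mm and 10.7 degrees, less where a joint would pass 70% of its speed; a pose out of reach is approached as far as the arm can. A call with a gripper value outside its range is refused whole. The fingers move at their own pace and stop on an object; the grip force is fixed at half the most. Time passes only in rows, so rows that do not move let the fingers close. It gives the time, the measured TCP pose, the force and the opening at its end, in the units of the state.
- sense(): the state, without advancing time (a new reading comes with each control period).
- cams.capture(name): name is "scene" or "top" or "wrist"; returns the picture (480x640x3 uint8, red, green, blue); there is no depth.
- cams.camera_params(name): a dict with "fx", "fy", "cx", "cy" (pixels), "k1" (the pictures are not rectified: a ray, as slopes to the right and down, at radius r is drawn at 1 + k1 r^2 times it, then the intrinsics apply), "origin" and "rotation" of the camera in the world. Camera axes: x right, y down, z forward; pixel columns grow to the right and rows downward; lengths in m; the calibration is good to about 2 mm. A picture is of the moment at which its call begins: read the wrist's pose just before it. camera_params takes no time and is no camera call; for the wrist camera it gives the pose at the moment of the call.
- job.finish_job(): hands the job in, once; it reports no verdict.
The state is a dict: "time_s": time; "joints": joint angles; "joint_velocities": joint speeds; "effort": joint torques, N m; "tcp_pos": TCP position; "ee_rot": TCP orientation; "wrist_force": force on the tool from outside, world axes, zero at the start; "moment": the same for the moment, N m; "gripper_width": opening from 0.0 (shut) to 1.0 (fully open).
Only numpy, scipy, OpenCV 4.12 (cv2) and the standard library are available. Lean on these libraries where they do the work, as an engineer would, in place of code of your own. Each camera call takes 0.05 s, during which the arm holds its last target. There are 200 camera calls.

## Working session

There is one attempt and no reset: what is moved stays moved. The work goes in short steps, Python scripts to look and compute and a shell command to move; the robot and the scene stay as the last step left them, time stands still between calls to the robot, and variables do not carry over. Pictures are saved under pics/ and viewed, about 8 in all and at most 12, crops included, and the job is handed in when it is done.

```bash
mkdir -p pics; cat > h.py <<'E'
import numpy as np, cv2
from station import sense, cams, job
def K(p): return np.array([[p['fx'],0,p['cx']],[0,p['fy'],p['cy']],[0,0,1.]])
def ray(p,u,v):
    d=np.array([p['k1'],0,0,0,0.]) if 0 else None
    x=np.array([(u-p['cx'])/p['fx'],(v-p['cy'])/p['fy']]); s=x.copy()
    for _ in range(30): s=x/(1+p['k1']*(s@s))
    R=np.array(p['rotation']); return np.array(p['origin']), R@np.array([s[0],s[1],1.])
def onz(p,u,v,z):
    o,d=ray(p,u,v); return o+d*(z-o[2])/d[2]
def proj(p,X):
    c=np.array(p['rotation']).T@(np.array(X)-np.array(p['origin'])); s=c[:2]/c[2]; s=s*(1+p['k1']*(s@s))
    return np.array([p['fx']*s[0]+p['cx'],p['fy']*s[1]+p['cy']])
def snap(name,f):
    p=cams.camera_params(name); im=cams.capture(name); cv2.imwrite('pics/'+f+'.png',im[:,:,::-1]); return p,im
E
python3 - <<'E'
from h import *
for n in('top','scene','wrist'):
    p,im=snap(n,n+'0'); print(n,{k:np.round(v,4).tolist() for k,v in p.items()})
s=sense(); print(s)
E
```

```text
top {'fx': 483.7774, 'fy': 483.7774, 'cx': 328.5445, 'cy': 237.3894, 'k1': -0.1328, 'origin': [0.4433, -0.0416, 1.383], 'rotation': [[0.0257, -0.998, 0.0582], [-0.9996, -0.0251, 0.0099], [-0.0084, -0.0584, -0.9983]]}
scene {'fx': 595.1285, 'fy': 595.1285, 'cx': 313.9694, 'cy': 241.8573, 'k1': -0.2013, 'origin': [1.3097, 0.5531, 0.9976], 'rotation': [[-0.5784, 0.5564, -0.5966], [0.8157, 0.3882, -0.4289], [-0.007, -0.7347, -0.6784]]}
wrist {'fx': 407.5618, 'fy': 407.5618, 'cx': 322.4713, 'cy': 239.9592, 'k1': -0.031, 'origin': [0.3003, 0.5511, 0.3841], 'rotation': [[-0.3739, -0.8944, -0.2453], [-0.9275, 0.361, 0.0975], [0.0014, 0.264, -0.9645]]}
{'time_s': 0.15, 'joints': array([ 8.28254384e+01,  2.20824637e+01,  3.98100027e-01, -1.88701465e-02,
       -6.84115130e+01, -1.48152600e+01]), 'joint_velocities': array([ 0.00152406, -0.16622302,  0.19399103,  0.09081539, -0.00924896,
        0.02075657]), 'effort': array([-2.92638979e-04, -3.91052663e+01,  1.87587315e+01,  4.22228560e+00,
        1.23918903e-02, -1.36936451e-04]), 'tcp_pos': array([0.23390007, 0.5792267 , 0.29139826]), 'ee_rot': array([[ 9.27204944e-01, -3.74554040e-01, -5.12833445e-04],
       [-3.74554368e-01, -9.27203535e-01, -1.62199500e-03],
       [ 1.32023798e-04,  1.69600579e-03, -9.99998553e-01]]), 'wrist_force': array([-0.33259158,  0.63225588, -0.17599269]), 'moment': array([ 0.00172946, -0.04048971,  0.02647758]), 'gripper_width': 1.000189142715876}
```

View pics/top0.png

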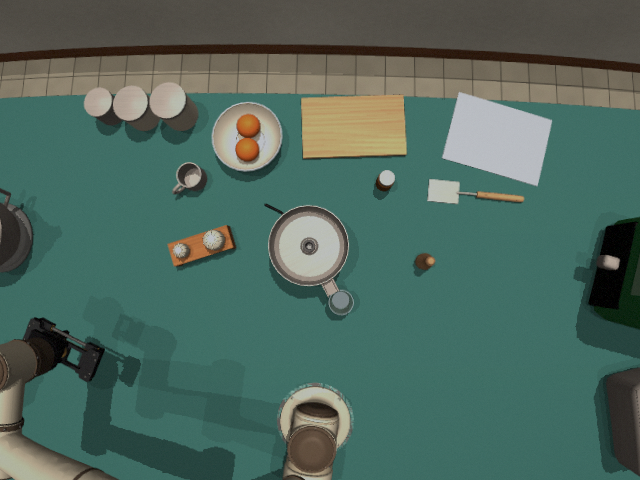

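View pics/scene0.png

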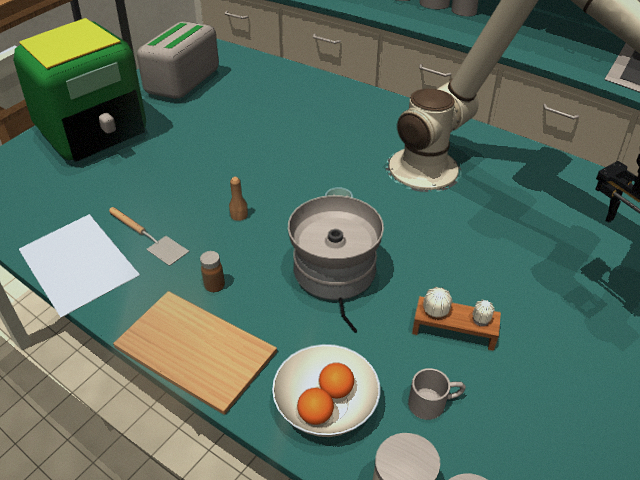

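The top view shows the large reamer at about (214,240), the small one at (181,251), the spindle at (309,245) and the pestle at (425,261). The tumbler stands at (340,302), next to the juicer. The scene view agrees: large reamer (438,302), spindle (335,236), pestle (237,198).

```bash
python3 - <<'E'
from h import *
P=cams.camera_params('top');S=cams.camera_params('scene')
def tri(a,b):
    o1,d1=ray(P,*a);o2,d2=ray(S,*b);A=np.c_[d1,-d2];t=np.linalg.lstsq(A,o2-o1,rcond=None)[0]
    x,y=o1+d1*t[0],o2+d2*t[1];return (x+y)/2,np.linalg.norm(x-y)
print('spindle',tri((309,245.5),(335,234)),onz(P,309,245.5,.125))
print('large',tri((214,240),(438,301)),onz(P,214,240,.095))
print('small',onz(P,181,251,.09)); print('pestle top',tri((431,261),(236,179)),onz(P,431,261,.118))
# wood masks
im=cv2.imread('pics/top0.png');hsv=cv2.cvtColor(im,cv2.COLOR_BGR2HSV)
m=cv2.inRange(hsv,(3,110,60),(18,255,255))
for c in cv2.findContours(m,0,2)[0]:
    if cv2.contourArea(c)>40: print(cv2.minAreaRect(c))
im=cv2.imread('pics/scene0.png');hsv=cv2.cvtColor(im,cv2.COLOR_BGR2HSV)
for n in 'tumbler',: print(onz(P,340,302,.095))
print('cup',onz(P,190,177,.07),'jar',onz(P,386,181,.09))
E
```

```text
spindle (array([0.49368325, 0.02226409, 0.12267323]), np.float64(0.0021393206691030908)) [0.49418561 0.02125975 0.125     ]
large (array([0.50323238, 0.28544627, 0.07849692]), np.float64(0.004537167551158879)) [0.50356016 0.27930258 0.095     ]
small [0.47156815 0.37073715 0.09      ]
pestle top (array([ 0.46018673, -0.29731545,  0.11763807]), np.float64(0.005203932119060529)) [ 0.46175834 -0.29935874  0.118     ]
((425.0, 261.0), (14.0, 18.0), 90.0)
((200.26548767089844, 245.38653564453125), (23.751483917236328, 62.756378173828125), 72.21611785888672)
((499.5, 196.50001525878906), (45.718658447265625, 5.742440223693848), 6.34019136428833)
((318.9834899902344, 152.13710021972656), (3.450982093811035, 32.10321807861328), 87.39744567871094)
((380.0338439941406, 122.10922241210938), (2.3297410011291504, 46.095584869384766), 86.8201675415039)
((247.5008544921875, 137.47918701171875), (22.355602264404297, 47.20903778076172), 2.38594388961792)
((376.06903076171875, 111.94910430908203), (5.517557144165039, 54.081581115722656), 87.27368927001953)
((322.5, 103.5), (3.0, 41.0), 90.0)
((363.5, 97.0), (4.0, 77.0), 90.0)
[ 0.3475259  -0.06356106  0.095     ]
cup [0.67840072 0.36124461 0.07      ] jar [ 0.67520811 -0.18007384  0.09      ]
```

```bash
cat >> h.py <<'E'
def delta(x,y,z=None,s=None):
    s=s or sense(); R=np.array(s['ee_rot']); p=np.array(s['tcp_pos']); t=np.array([x,y,p[2] if z is None else z])
    return np.round(100*R.T@(t-p),2)
def head(s=None):
    s=s or sense(); R=s['ee_rot']; return np.degrees(np.arctan2(R[1,1],R[0,1]))%180
E
python3 -m handwheel '[[5.2,2.5,0,0,1],[5.2,2.5,0,0,1],[5.2,2.5,0,0,1],[5.2,2.5,0,0,1],[5.2,2.5,0,0,1],[5.2,2.5,0,0,1],[5.1,2.7,0,0,1],[0,0,1,9.8,1],[0,0,1,9.8,1],[0,0,1,9.8,1]]'; python3 -m handwheel '[[0,0,1,9.8,1],[0,0,0,9.8,1],[0,0,0,0,1],[0,0,0,0,1]]'
python3 - <<'E'
from h import *
p,im=snap('wrist','w1'); s=sense(); print(head(s),delta(.5035,.2793,s=s),s['wrist_force'],s['joints'])
print(proj(p,(.5035,.2793,.11)),proj(p,(.4716,.3707,.102)))
E
```

```text
time_s: 1.4
tcp_pos: [0.5044, 0.279, 0.2616]
ee_rot: [[0.619, -0.785, -0.001], [-0.785, -0.619, -0.0], [-0.0, 0.001, -1.0]]
wrist_force: [0.3, -0.4, 0.4]
gripper_width: 0.997
time_s: 1.9
tcp_pos: [0.5043, 0.2795, 0.2523]
ee_rot: [[0.328, -0.945, 0.0], [-0.945, -0.328, 0.0], [-0.0, -0.0, -1.0]]
wrist_force: [0.1, -0.0, -0.5]
gripper_width: 0.998
19.121255764874576 [-0.01  0.08 -0.  ] [ 1.07943468 -0.38722949  0.24446807] [ 4.50853419e+01  1.91607858e+01 -9.93696907e+00 -1.21042873e-03
 -6.08957130e+01 -2.59634972e+01]
[322.42316917 253.83815876] [322.55225916 384.69235996]
```

View pics/w1.png

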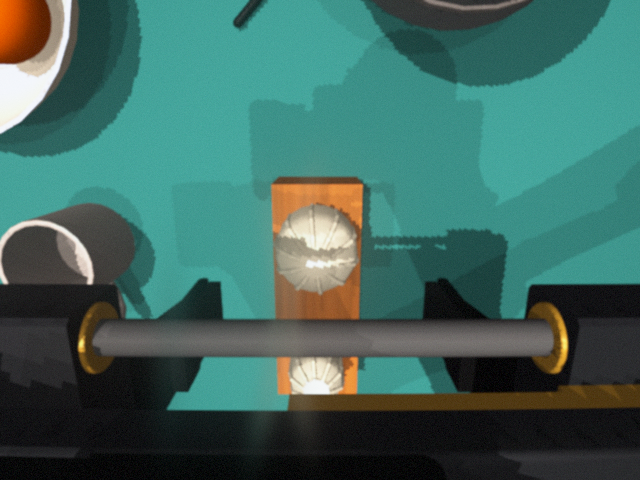

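The wrist view shows the large reamer's dome spanning columns 277–359 and rows 203–293, centred on the stand. The stand's edges are at columns 272 and 363, its far end at row 183, and the measuring cup is at (45,260).

```bash
python3 - <<'E'
from h import *
p=cams.camera_params('wrist')
for u,v,z in((318,203,.088),(318,293,.064),(277,248,.08),(359,248,.08),(272,184,.05),(363,184,.05),(277,300,.05),(361,300,.05)): print((u,v),onz(p,u,v,z), delta(*onz(p,u,v,z)[:2]))
th=np.linspace(0,2*np.pi,90)
def sil(c):
    q=np.array([proj(p,(c[0]+.029*np.cos(t),c[1]+.029*np.sin(t),z)) for t in th for z in(.064,.088)]); return q.min(0),q.max(0)
for c in((.5035,.2793),(.5043,.2795),(.5024,.2795)): print(c,sil(c))
E
```

```text
(318, 203) [0.51510037 0.25465022 0.088     ] [ 2.7  -0.21 -0.  ]
(318, 293) [0.4919538  0.32271131 0.064     ] [-4.49 -0.25  0.  ]
(277, 248) [0.53094297 0.29438591 0.08      ] [-0.53 -3.    0.  ]
(359, 248) [0.47838753 0.27610984 0.08      ] [-0.53  2.56 -0.  ]
(272, 184) [0.54930765 0.25898653 0.05      ] [ 3.41 -3.58  0.  ]
(363, 184) [0.48703874 0.23734792 0.05      ] [ 3.42  3.01 -0.  ]
(277, 300) [0.51860616 0.34447225 0.05      ] [-5.67 -3.48  0.  ]
(361, 300) [0.45645002 0.32284646 0.05      ] [-5.66  3.1   0.  ]
(0.5035, 0.2793) (array([278.29285323, 194.18773944]), array([366.68558708, 285.12474444]))
(0.5043, 0.2795) (array([277.03721987, 194.08215422]), array([365.43595189, 285.02245193]))
(0.5024, 0.2795) (array([279.80041565, 194.97448495]), array([368.14530235, 285.88582757]))
```

```bash
python3 -m handwheel '[[-0.6,-0.25,0,0,1],[0,0,3,0,1],[0,0,3,0,1],[0,0,3,0,1],[0,0,2,0,1],[0,0,1,0,1],[0,0,0.5,0,1],[0,0,0,0,1]]' && python3 -m handwheel '[[0,0,0,0,0.5],[0,0,0,0,0.5],[0,0,0,0,0.5],[0,0,0,0,0.5],[0,0,0,0,0.5],[0,0,0,0,0.5],[0,0,0,0,0.5],[0,0,0,0,0.5]]'
```

```text
time_s: 2.95
tcp_pos: [0.5049, 0.2862, 0.1276]
ee_rot: [[0.326, -0.945, 0.001], [-0.945, -0.326, 0.0], [-0.0, -0.001, -1.0]]
wrist_force: [-0.1, 0.3, -0.5]
gripper_width: 0.999
time_s: 3.95
tcp_pos: [0.505, 0.2862, 0.1276]
ee_rot: [[0.326, -0.945, 0.001], [-0.945, -0.326, 0.001], [-0.0, -0.001, -1.0]]
wrist_force: [0.7, 0.7, 2.5]
gripper_width: 0.661
```

```bash
python3 -m handwheel '[[0,0,-1,0,0.5],[0,0,-2,0,0.5],[0,0,-4,0,0.5],[0,0,-5,0,0.5],[0,0,-5,0,0.5],[4,2.4,0,0,0.5],[5,2.9,0,0,0.5],[5,2.9,0,0,0.5],[2.6,1.5,0,0,0.5],[0,0,0,0,0.5]]'; python3 -m handwheel '[[0,0,0,0,0.5],[0,0,0,0,0.5]]'
python3 - <<'E'
from h import *
s=sense();p,im=snap('wrist','w2'); print(head(s),delta(.494,.0215,s=s),s['wrist_force'],s['gripper_width'])
print(proj(p,(.494,.0215,.125)))
E
```

```text
time_s: 5.2
tcp_pos: [0.4655, 0.0953, 0.297]
ee_rot: [[0.323, -0.946, -0.002], [-0.946, -0.323, -0.0], [-0.0, 0.002, -1.0]]
wrist_force: [0.3, 0.5, -2.9]
gripper_width: 0.66
time_s: 5.45
tcp_pos: [0.4672, 0.0982, 0.297]
ee_rot: [[0.327, -0.945, -0.001], [-0.945, -0.327, -0.0], [-0.0, 0.001, -1.0]]
wrist_force: [-0.5, -0.2, -2.5]
gripper_width: 0.657
19.06603784837401 [ 8.13 -0.03 -0.  ] [-0.52813462 -0.21825686 -2.47734485] 0.6570959775803371
[320.48047254 114.902534  ]
```

View pics/w2.png

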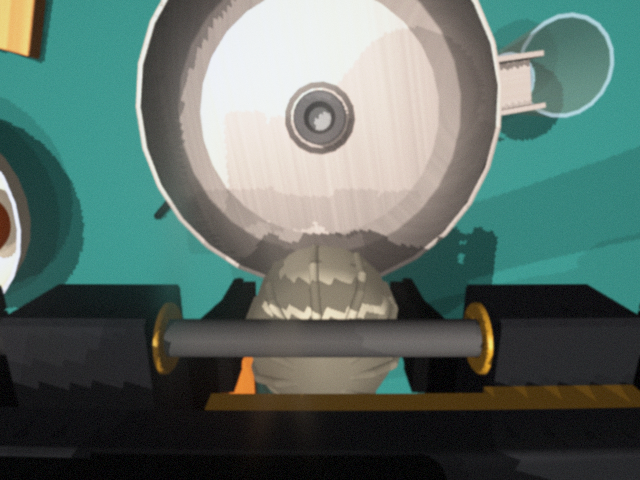

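The reamer is held. The spindle mouth shows at about (320,117), close to the predicted (320,115). I'll refine it with an ellipse fit.

```bash
python3 - <<'E'
from h import *
p=cams.camera_params('wrist');im=cv2.imread('pics/w2.png',0)
x0,y0=270,67;c=im[y0:y0+100,x0:x0+100]
for th in(90,115,140):
    m=(cv2.GaussianBlur(c,(3,3),0)<th).astype(np.uint8)
    cs=[k for k in cv2.findContours(m,cv2.RETR_CCOMP,2)[0] if len(k)>20]
    for k in cs:
        e=cv2.fitEllipse(k);u,v=e[0][0]+x0,e[0][1]+y0
        print(th,np.round((u,v),1),np.round(e[1],1),delta(*onz(p,u,v,.125)[:2]),onz(p,u,v,.125)[:2].round(4), 'px/mm33',np.linalg.norm(proj(p,(.4772,.0215,.125))-proj(p,(.5102,.0215,.125))).round(1))
E
python3 - <<'E'
import cv2;im=cv2.imread('pics/w2.png');cv2.imwrite('pics/w2c.png',cv2.resize(im[70:165,270:370],None,fx=6,fy=6,interpolation=2))
E
```

```text
90 [319.2 117.5] [27.6 28.9] [ 7.97 -0.11 -0.  ] [0.4943 0.0233] px/mm33 53.2
115 [337.3 132.7] [18.4 37.6] [7.05 1.03 0.  ] [0.4805 0.0283] px/mm33 53.2
115 [319.9 120.3] [44.9 50.3] [ 7.8  -0.07 -0.  ] [0.4933 0.0247] px/mm33 53.2
115 [319. 117.] [32.7 32.9] [ 8.   -0.12 -0.  ] [0.4945 0.023 ] px/mm33 53.2
115 [320.3 118.9] [23.  24.5] [ 7.89 -0.04 -0.  ] [0.4933 0.0238] px/mm33 53.2
140 [321.8 121.8] [55.9 63.6] [ 7.71  0.05 -0.  ] [0.4919 0.0252] px/mm33 53.2
140 [322.  120.6] [17. 22.] [ 7.78  0.06 -0.  ] [0.492  0.0245] px/mm33 53.2
```

View pics/w2c.png

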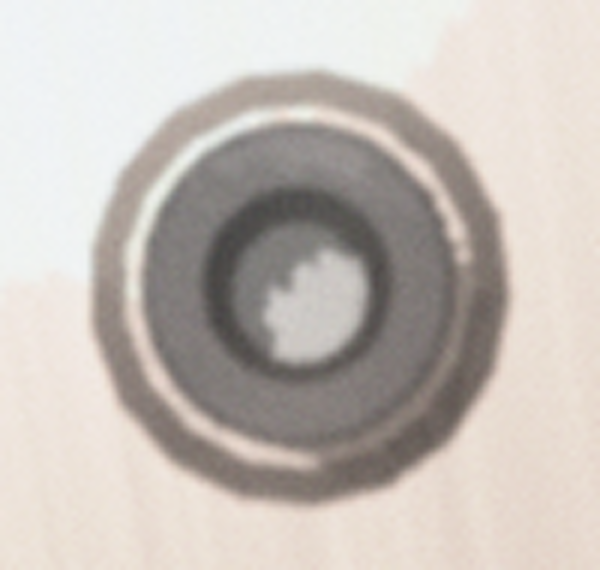

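```bash
python3 - <<'E'
from h import *
p=cams.camera_params('wrist');s=sense();R=s['ee_rot'];t=s['tcp_pos'];th=np.linspace(0,2*np.pi,180)
for dx in(-.003,0,.003):
  for n,r,z in(('skirt bot',.029,-.012),('skirt top',.029,.012),('crown',.009,.034)):
    q=np.array([proj(p,t+R@np.array([dx+r*np.cos(a),r*np.sin(a),.051-z])) for a in th]); print(dx,n,q.min(0).round(1),q.max(0).round(1))
im=cv2.imread('pics/w2.png');hsv=cv2.cvtColor(im,cv2.COLOR_BGR2HSV)
g=im[225:320,310:330].mean(1).round().astype(int); print([(225+i,*g[i]) for i in range(0,40,1)])
E
```

```text
-0.003 skirt bot [251.  250.5] [389.6 377.1]
-0.003 skirt top [239.8 270.8] [400.  413.9]
-0.003 crown [290.5 357.2] [348.5 407.4]
0 skirt bot [250.7 243.3] [389.9 371.2]
0 skirt top [239.4 262.5] [400.5 407.3]
0 crown [290.3 348.5] [348.6 399.3]
0.003 skirt bot [250.3 236. ] [390.3 365.1]
0.003 skirt top [238.9 254.1] [400.9 400.5]
0.003 crown [290.1 339.6] [348.8 391.1]
[(225, np.int64(185), np.int64(196), np.int64(212)), (226, np.int64(189), np.int64(200), np.int64(217)), (227, np.int64(195), np.int64(206), np.int64(222)), (228, np.int64(198), np.int64(209), np.int64(224)), (229, np.int64(198), np.int64(209), np.int64(224)), (230, np.int64(200), np.int64(210), np.int64(225)), (231, np.int64(199), np.int64(209), np.int64(225)), (232, np.int64(190), np.int64(201), np.int64(218)), (233, np.int64(166), np.int64(176), np.int64(192)), (234, np.int64(136), np.int64(144), np.int64(159)), (235, np.int64(115), np.int64(123), np.int64(135)), (236, np.int64(110), np.int64(117), np.int64(129)), (237, np.int64(110), np.int64(117), np.int64(130)), (238, np.int64(109), np.int64(116), np.int64(129
[... 655 characters left out ...]
64(124), np.int64(135)), (252, np.int64(107), np.int64(124), np.int64(134)), (253, np.int64(108), np.int64(125), np.int64(134)), (254, np.int64(109), np.int64(125), np.int64(135)), (255, np.int64(108), np.int64(125), np.int64(135)), (256, np.int64(108), np.int64(125), np.int64(136)), (257, np.int64(110), np.int64(126), np.int64(136)), (258, np.int64(108), np.int64(125), np.int64(135)), (259, np.int64(108), np.int64(125), np.int64(135)), (260, np.int64(106), np.int64(122), np.int64(131)), (261, np.int64(105), np.int64(122), np.int64(131)), (262, np.int64(109), np.int64(126), np.int64(137)), (263, np.int64(118), np.int64(136), np.int64(147)), (264, np.int64(125), np.int64(144), np.int64(155))]
```

```bash
python3 -m handwheel '[[3,0,0,0,0.5],[3,0,0,0,0.5],[2.03,-0.06,0,0,0.5],[0,0,1.5,0,0.5],[0,0,2,0,0.5],[0,0,1.4,0,0.5],[0,0,0,0,0.5]]' && python3 -m handwheel '[[0,0,1,0,0.5],[0,0,0.8,0,0.5],[0,0,0,0,0.5]]'; python3 -m handwheel '[[0,0,0.7,0,0.5],[0,0,0,0,0.5]]'
```

```text
time_s: 6.38
tcp_pos: [0.4931, 0.0221, 0.2467]
ee_rot: [[0.327, -0.945, -0.003], [-0.945, -0.327, -0.001], [-0.0, 0.004, -1.0]]
wrist_force: [-0.1, 0.5, -2.0]
gripper_width: 0.662
time_s: 6.75
tcp_pos: [0.494, 0.022, 0.2299]
ee_rot: [[0.326, -0.945, 0.0], [-0.945, -0.326, 0.0], [-0.0, -0.0, -1.0]]
wrist_force: [-0.1, 0.5, -2.3]
gripper_width: 0.659
time_s: 7.0
tcp_pos: [0.4942, 0.022, 0.223]
ee_rot: [[0.326, -0.945, 0.001], [-0.945, -0.326, 0.001], [-0.0, -0.001, -1.0]]
wrist_force: [1.3, 1.4, -2.5]
gripper_width: 0.658
```

```bash
python3 -m handwheel '[[0,0,0.5,0,0.5],[0,0,0.3,0,0.5],[0,0,0,0,0.5]]'; python3 -m handwheel '[[0,0,0.3,0,0.5],[0,0,0,0,0.5]]'
```

```text
time_s: 7.38
tcp_pos: [0.4945, 0.0221, 0.2153]
ee_rot: [[0.326, -0.945, 0.002], [-0.945, -0.326, 0.001], [-0.0, -0.002, -1.0]]
wrist_force: [2.6, 4.1, -2.9]
gripper_width: 0.663
time_s: 7.62
tcp_pos: [0.4947, 0.0223, 0.2124]
ee_rot: [[0.326, -0.945, 0.003], [-0.945, -0.326, 0.001], [-0.0, -0.003, -1.0]]
wrist_force: [2.9, 4.4, -2.4]
gripper_width: 0.657
```

```bash
python3 -m handwheel '[[-0.07,-0.07,0,0,0.5],[0,0,0,0,0.5]]'; python3 -m handwheel '[[0,0,0.25,0,0.5],[0,0,0,0,0.5]]'
```

```text
time_s: 7.88
tcp_pos: [0.4947, 0.0228, 0.2123]
ee_rot: [[0.326, -0.945, 0.001], [-0.945, -0.326, 0.0], [0.0, -0.001, -1.0]]
wrist_force: [3.8, 2.7, -3.0]
gripper_width: 0.66
time_s: 8.12
tcp_pos: [0.4947, 0.0228, 0.2098]
ee_rot: [[0.326, -0.945, 0.002], [-0.945, -0.326, 0.001], [-0.0, -0.002, -1.0]]
wrist_force: [3.6, 3.1, -1.5]
gripper_width: 0.655
```

```bash
python3 -m handwheel '[[-0.02,-0.08,0,0,0.5],[0,0,0.2,0,0.5],[0,0,0,0,0.5]]'; python3 -m handwheel '[[0,0,0.1,0,0.5],[0,0,0,0,0.5]]'
```

```text
time_s: 8.5
tcp_pos: [0.495, 0.0231, 0.2076]
ee_rot: [[0.326, -0.945, 0.0], [-0.945, -0.326, 0.0], [-0.0, -0.0, -1.0]]
wrist_force: [3.3, 3.4, -2.2]
gripper_width: 0.662
time_s: 8.75
tcp_pos: [0.495, 0.0231, 0.2068]
ee_rot: [[0.326, -0.945, 0.0], [-0.945, -0.326, 0.0], [0.0, -0.0, -1.0]]
wrist_force: [2.5, 2.8, -0.2]
gripper_width: 0.655
```

```bash
python3 -m handwheel '[[0,0,0,0,0.75],[0,0,0,0,0.8],[0,0,0,0,0.9],[0,0,0,0,0.9],[0,0,0,0,0.9],[0,0,-0.5,0,0.9],[0,0,-2,0,0.9],[0,0,-5,0,0.9],[0,0,-5,0,0.9],[0,0,0,0,0.9]]'; python3 -m handwheel '[[0,0,0,0,0.9],[0,0,0,0,0.9]]'
python3 - <<'E'
from h import *
s=sense();p,im=snap('wrist','w3');print(head(s),s['wrist_force'],s['tcp_pos'],s['joints'].round(1))
for z in(.155,.167,.189):print(proj(p,(.4953,.0235,z)))
print('to pestle',delta(.4618,-.299,s=s))
E
```

```text
time_s: 10.0
tcp_pos: [0.4966, 0.0234, 0.3368]
ee_rot: [[0.326, -0.945, 0.01], [-0.945, -0.326, 0.003], [0.001, -0.011, -1.0]]
wrist_force: [0.7, 0.5, -1.3]
gripper_width: 0.901
time_s: 10.25
tcp_pos: [0.4944, 0.0229, 0.3305]
ee_rot: [[0.326, -0.945, -0.003], [-0.946, -0.326, -0.001], [-0.0, 0.003, -1.0]]
wrist_force: [0.6, 0.3, -0.3]
gripper_width: 0.898
19.003279497136617 [ 0.56310349  0.34696857 -0.27319083] [0.49436097 0.02288472 0.33045302] [ 21.5   7.7 -13.5  -0.  -68.9  -2.5]
[318.91295873 239.59758146]
[318.80125637 244.43863763]
[318.56921743 254.49927108]
to pestle [29.37 13.56  0.03]
```

View pics/w3.png

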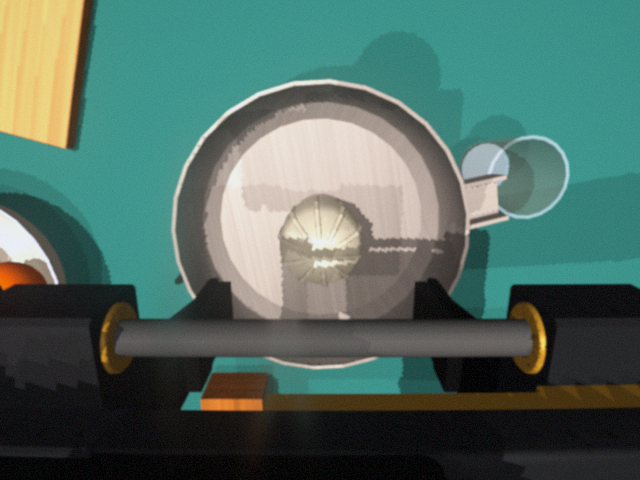

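The reamer stands upright in the middle of the bowl, with its dome at about (321,241). Next is the pestle.

```bash
python3 -m handwheel '[[2,1,0,0,0.9],[4.5,2,0,0,0.9],[5,2.3,0,0,0.9],[5,2.3,0,0,0.9],[5,2.3,0,0,0.9],[5,2.3,1,0,0.8],[2.9,1.4,2,0,0.7],[0,0,2,0,0.7],[0,0,1,0,0.7],[0,0,0,0,0.7]]'; python3 -m handwheel '[[0,0,0,0,0.7],[0,0,0,0,0.7]]'
python3 - <<'E'
from h import *
s=sense();p,im=snap('wrist','w4');print(head(s),s['wrist_force'],s['tcp_pos'],s['joints'].round(1))
print(proj(p,(.4618,-.299,.12)),delta(.4618,-.299,s=s))
E
```

```text
time_s: 11.55
tcp_pos: [0.4619, -0.2989, 0.2708]
ee_rot: [[0.326, -0.945, -0.002], [-0.945, -0.326, 0.001], [-0.001, 0.002, -1.0]]
wrist_force: [-0.5, 0.3, -0.5]
gripper_width: 0.702
time_s: 11.8
tcp_pos: [0.4626, -0.299, 0.2727]
ee_rot: [[0.327, -0.945, 0.002], [-0.945, -0.327, -0.001], [0.001, -0.001, -1.0]]
wrist_force: [-0.6, -0.3, 0.5]
gripper_width: 0.702
19.05934360710191 [-0.6075056  -0.26468143  0.50651267] [ 0.46259124 -0.29899448  0.27270809] [-16.   15.7 -11.9   0.  -62.4  35.1]
[322.62546999 249.443633  ] [-0.03  0.07 -0.  ]
```

View pics/w4.png

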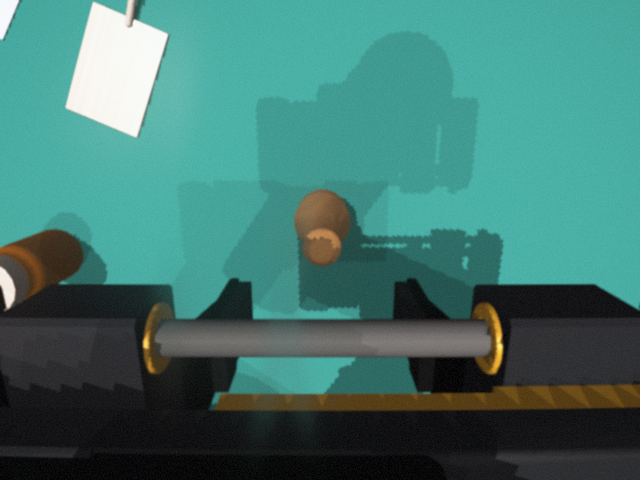

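The pestle stands upright with its top at about (323,246) and its foot between columns 295 and 350. The jar is well to the left.

```bash
python3 - <<'E'
from h import *
p=cams.camera_params('wrist');im=cv2.imread('pics/w4.png');hsv=cv2.cvtColor(im,cv2.COLOR_BGR2HSV)
m=cv2.inRange(hsv,(0,60,0),(25,255,255));m[:,:250]=0;m[:,400:]=0;m[285:]=0
c=max(cv2.findContours(m,0,2)[0],key=cv2.contourArea);print(cv2.boundingRect(c))
th=np.linspace(0,2*np.pi,120)
for ox,oy in((0,0),(.2,0),(.2,.1)):
  t=sense()['tcp_pos']+sense()['ee_rot']@np.array([ox/100,oy/100,0]);a=[]
  for r,z in((.0225,0.0),(.0225,.02),(.013,.112),(.010,.12)):
    q=np.array([proj(p,(t[0]+r*np.cos(k),t[1]+r*np.sin(k),z)) for k in th]);a.append((q.min(0).round(1).tolist(),q.max(0).round(1).tolist()))
  print(ox,oy,a)
E
```

```text
(295, 190, 55, 76)
0 0 [([297.3, 187.0], [346.6, 235.4]), ([295.9, 190.2], [347.9, 241.2]), ([301.4, 226.0], [341.6, 264.6]), ([305.5, 233.7], [337.3, 264.2])]
0.2 0 [([297.3, 184.7], [346.7, 233.3]), ([295.9, 187.9], [348.0, 239.0]), ([301.4, 222.9], [341.6, 261.7]), ([305.5, 230.5], [337.4, 261.2])]
0.2 0.1 [([298.4, 184.7], [347.8, 233.3]), ([297.0, 187.9], [349.1, 239.0]), ([302.9, 222.9], [343.2, 261.7]), ([307.1, 230.5], [339.0, 261.2])]
```

```bash
python3 -m handwheel '[[-0.05,0,3,0,0.7],[0,0,3,0,0.7],[0,0,3,0,0.7],[0,0,2.5,0,0.7],[0,0,1.5,0,0.7],[0,0,0.55,0,0.7],[0,0,0,0,0.7],[0,0,0,0,0.4],[0,0,0,0,0.1],[0,0,0,0,0.1]]'; python3 -m handwheel '[[0,0,0,0,0.1],[0,0,0,0,0.1],[0,0,0,0,0.1],[0,0,0,0,0.1],[0,0,0,0,0.1]]'
```

```text
time_s: 13.1
tcp_pos: [0.4621, -0.2988, 0.1367]
ee_rot: [[0.326, -0.945, 0.001], [-0.945, -0.326, -0.0], [0.001, -0.001, -1.0]]
wrist_force: [-0.1, -0.1, -0.2]
gripper_width: 0.446
time_s: 13.72
tcp_pos: [0.4621, -0.2988, 0.1363]
ee_rot: [[0.326, -0.945, 0.0], [-0.945, -0.326, -0.0], [0.0, -0.0, -1.0]]
wrist_force: [0.7, 0.0, -0.1]
gripper_width: 0.297
```

```bash
python3 -m handwheel '[[0,0,-1,0,0.1],[0,0,-3,0,0.1],[0,0,-5,0,0.1],[0,0,-5,0,0.1],[0,0,-5,0,0.1],[0,0,-3,0,0.1],[0,0,-1.3,0,0.1],[-3,-1.4,0,0,0.1],[-4.5,-2.1,0,0,0.1],[-4.5,-2.1,0,0,0.1]]'; python3 -m handwheel '[[-4.5,-2.1,0,0,0.1],[-4.5,-2.1,0,0,0.1],[-4.5,-2.1,0,0,0.1],[-3.8,-1.7,0,0,0.1],[0,0,0,0,0.1],[0,0,0,0,0.1],[0,0,0,0,0.1]]'
python3 - <<'E'
from h import *
s=sense();p,im=snap('wrist','w5');print(s['wrist_force'],s['gripper_width'],delta(.495,.023,s=s)); p,i2=snap('scene','s5')
cv2.imwrite('pics/j5.png',np.hstack([im[120:420,140:500],cv2.resize(i2[130:290,260:420],(300,300))])[:,:,::-1])
E
```

```text
time_s: 14.98
tcp_pos: [0.4749, -0.1658, 0.3675]
ee_rot: [[0.324, -0.946, -0.004], [-0.946, -0.324, 0.001], [-0.002, 0.003, -1.0]]
wrist_force: [-0.4, 0.7, -2.2]
gripper_width: 0.288
time_s: 15.85
tcp_pos: [0.4948, 0.0216, 0.3688]
ee_rot: [[0.324, -0.946, -0.001], [-0.946, -0.324, -0.0], [-0.0, 0.001, -1.0]]
wrist_force: [0.1, 0.4, -2.1]
gripper_width: 0.291
[ 0.10331028  0.40459679 -2.09548498] 0.29085274599249533 [-0.12 -0.07 -0.  ]
```

View pics/j5.png

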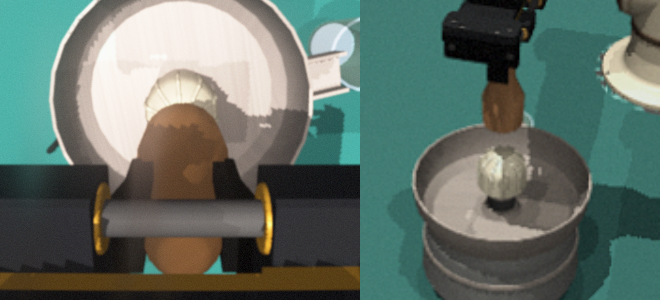

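The scene crop shows the reamer upright in the socket and the pestle hanging vertically above it.

```bash
python3 -m handwheel '[[-0.12,-0.07,1,0,0.1],[0,0,1.5,0,0.1],[0,0,1,0,0.1],[0,0,0.3,0,0.1],[0,0,0,0,0.1],[0,0,0,0,0.1]]'; python3 -m handwheel '[[0,0,0.1,0,0.1],[0,0,0,0,0.1]]';python3 -m handwheel '[[0,0,0.1,0,0.1],[0,0,0,0,0.1]]'
```

```text
time_s: 16.7
tcp_pos: [0.4956, 0.024, 0.3317]
ee_rot: [[0.326, -0.945, 0.001], [-0.945, -0.326, 0.0], [0.0, -0.001, -1.0]]
wrist_force: [0.3, 0.4, -1.6]
gripper_width: 0.291
time_s: 16.95
tcp_pos: [0.4953, 0.0239, 0.3304]
ee_rot: [[0.326, -0.945, 0.0], [-0.945, -0.326, 0.0], [-0.0, -0.0, -1.0]]
wrist_force: [-0.7, 0.9, -3.2]
gripper_width: 0.289
time_s: 17.2
tcp_pos: [0.4953, 0.0239, 0.3292]
ee_rot: [[0.326, -0.945, -0.0], [-0.945, -0.326, -0.0], [-0.0, 0.0, -1.0]]
wrist_force: [0.2, -0.5, -3.0]
gripper_width: 0.292
```

```bash
for i in 1; do :; done; python3 -m handwheel '[[0,0,0.15,0,0.1],[0,0,0,0,0.1]]' | grep -E 'tcp|force';python3 -m handwheel '[[0,0,0.1,0,0.1],[0,0,0,0,0.1]]'| grep -E 'tcp|force'
```

```text
tcp_pos: [0.4953, 0.0239, 0.3276]
wrist_force: [-0.1, 0.3, -2.8]
tcp_pos: [0.4953, 0.0239, 0.3266]
wrist_force: [0.5, -0.3, -2.8]
```

```bash
python3 -m handwheel '[[0,0,0.05,0,0.1],[0,0,0,0,0.1]]' | grep -E 'tcp|force'
```

```text
tcp_pos: [0.4953, 0.0239, 0.3262]
wrist_force: [0.0, -0.0, -3.2]
```

```bash
python3 -m handwheel '[[0,0,0.05,0,0.1],[0,0,0,0,0.1]]' | grep -E 'tcp|force';python3 -m handwheel '[[0,0,0.05,0,0.1],[0,0,0,0,0.1]]'| grep -E 'tcp|force'
```

```text
tcp_pos: [0.4953, 0.0239, 0.3257]
wrist_force: [-0.3, 0.2, -2.6]
tcp_pos: [0.4954, 0.0239, 0.3252]
wrist_force: [0.6, -0.2, -2.6]
```

```bash
python3 -m handwheel '[[0,0,0.05,0,0.1],[0,0,0,0,0.1]]' | grep -E 'tcp|force'
```

```text
tcp_pos: [0.4955, 0.0239, 0.325]
wrist_force: [-0.8, -0.5, -2.4]
```

```bash
python3 -m handwheel '[[0,0,0.05,0,0.1],[0,0,0,0,0.1]]' | grep -E 'tcp|force';python3 -m handwheel '[[0,0,0.05,0,0.1],[0,0,0,0,0.1]]'| grep -E 'tcp|force'
```

```text
tcp_pos: [0.4955, 0.0239, 0.3247]
wrist_force: [-1.0, 0.5, 0.8]
tcp_pos: [0.4956, 0.0239, 0.3243]
wrist_force: [-1.1, 0.3, 2.7]
```

```bash
python3 -m handwheel '[[0,0,0.05,0,0.1],[0,0,0,0,0.1]]' | grep -E 'tcp|force'
```

```text
tcp_pos: [0.4957, 0.0239, 0.324]
wrist_force: [-1.4, 0.9, 5.9]
```

```bash
python3 -m handwheel '[[0,0,0.05,0,0.1],[0,0,0.05,0,0.1],[0,0,0,0,0.1]]' | grep -E 'tcp|force'
```

```text
tcp_pos: [0.4958, 0.0238, 0.3237]
wrist_force: [-1.8, -0.1, 8.4]
```

```bash
python3 -m handwheel '[[0,0,0.05,0,0.1],[0,0,0,0,0.1]]' | grep -E 'tcp|force'
```

```text
tcp_pos: [0.4959, 0.0238, 0.3235]
wrist_force: [-2.4, -0.0, 9.3]
```

```bash
python3 -m handwheel '[[0,0,0.05,0,0.1],[0,0,0.05,0,0.1],[0,0,0,0,0.1]]' | grep -E 'tcp|force'
```

```text
tcp_pos: [0.496, 0.0238, 0.3233]
wrist_force: [-3.3, 0.3, 12.9]
```

```bash
python3 -m handwheel '[[0,0,0.05,0,0.1],[0,0,0,0,0.1]]' | grep -E 'tcp|force'
```

```text
tcp_pos: [0.4961, 0.0238, 0.3233]
wrist_force: [-3.3, 0.3, 13.1]
```

```bash
python3 -m handwheel '[[0,0,-0.5,0,0.1],[0,0,-0.8,0,0.1],[0,0,0,0,0.1],[0,0,0,0,0.1]]' | grep -E 'tcp|force|rot'; python3 -m handwheel '[[0,0,0.5,0,0.1],[0,0,0.3,0,0.1],[0,0,0,0,0.1]]' | grep -E 'tcp|force'; python3 -m handwheel '[[0,0,0.1,0,0.1],[0,0,0,0,0.1]]' | grep -E 'tcp|force'
```

```text
tcp_pos: [0.4952, 0.0239, 0.3325]
ee_rot: [[0.326, -0.946, -0.001], [-0.946, -0.326, -0.0], [-0.0, 0.001, -1.0]]
wrist_force: [0.2, 0.7, -2.8]
tcp_pos: [0.4952, 0.0239, 0.3247]
wrist_force: [-0.2, 0.0, -2.6]
tcp_pos: [0.4954, 0.0239, 0.3243]
wrist_force: [-1.1, 0.4, -2.2]
```

```bash
python3 -m handwheel '[[0,0,0.1,0,0.1],[0,0,0,0,0.1]]' | grep -E 'tcp|force'; python3 -m handwheel '[[0,0,0.1,0,0.1],[0,0,0,0,0.1]]' | grep -E 'tcp|force'; python3 -m handwheel '[[0,0,0.1,0,0.1],[0,0,0,0,0.1]]' | grep -E 'tcp|force'
```

```text
tcp_pos: [0.4954, 0.0239, 0.3234]
wrist_force: [-0.1, -0.3, -1.9]
tcp_pos: [0.4956, 0.0239, 0.3234]
wrist_force: [-1.9, 0.3, 4.8]
tcp_pos: [0.4958, 0.0238, 0.3233]
wrist_force: [-2.1, 1.0, 8.5]
```

```bash
python3 -m handwheel '[[0,0,0.08,0,0.1],[0,0,0.08,0,0.1],[0,0,0,0,0.1]]' | grep -E 'tcp|force'
```

```text
tcp_pos: [0.496, 0.0237, 0.3232]
wrist_force: [-3.4, -0.5, 13.3]
```

```bash
python3 -m handwheel '[[0,0,0.06,0,0.1],[0,0,0,0,0.1]]' | grep -E 'tcp|force'
```

```text
tcp_pos: [0.4962, 0.0237, 0.3231]
wrist_force: [-4.7, 0.7, 15.5]
```

```bash
python3 -m handwheel '[[0,0,0.06,0,0.1],[0,0,0,0,0.1]]' | grep -E 'tcp|force'
```

```text
tcp_pos: [0.4963, 0.0236, 0.323]
wrist_force: [-4.4, 0.5, 18.2]
```

```bash
python3 -m handwheel '[[0,0,0.05,0,0.1],[0,0,0,0,0.1]]' | grep -E 'tcp|force'
```

```text
tcp_pos: [0.4964, 0.0236, 0.323]
wrist_force: [-5.9, 1.2, 19.0]
```

```bash
python3 -m handwheel '[[0,0,0.06,0,0.1],[0,0,0,0,0.1]]' | grep -E 'tcp|force|rot'
```

```text
tcp_pos: [0.4965, 0.0236, 0.3229]
ee_rot: [[0.327, -0.945, 0.007], [-0.945, -0.327, -0.001], [0.003, -0.006, -1.0]]
wrist_force: [-5.5, 0.5, 20.1]
```

```bash
python3 -m handwheel '[[0,0,-0.5,0,0.1],[0,0,-0.8,0,0.1],[0,0,0,0,0.1],[0,0,0,0,0.1]]' | grep -E 'tcp|force|time'; python3 -m handwheel '[[0,0,0.5,0,0.1],[0,0,0.25,0,0.1],[0,0,0,0,0.1]]' | grep -E 'tcp|force'; python3 -m handwheel '[[0,0,0.1,0,0.1],[0,0,0,0,0.1]]' | grep -E 'tcp|force'
```

```text
time_s: 24.45
tcp_pos: [0.4952, 0.0239, 0.3295]
wrist_force: [0.5, 0.1, -3.4]
tcp_pos: [0.4952, 0.0238, 0.3231]
wrist_force: [-1.8, -0.7, 1.1]
tcp_pos: [0.4954, 0.0238, 0.323]
wrist_force: [-3.1, 0.0, 6.0]
```

```bash
python3 -m handwheel '[[0,0,0.1,0,0.1],[0,0,0.1,0,0.1],[0,0,0,0,0.1]]' | grep -E 'tcp|force'
```

```text
tcp_pos: [0.4957, 0.0237, 0.3229]
wrist_force: [-3.9, -0.4, 11.5]
```

```bash
python3 -m handwheel '[[0,0,0.08,0,0.1],[0,0,0,0,0.1]]' | grep -E 'tcp|force'
```

```text
tcp_pos: [0.4958, 0.0236, 0.3228]
wrist_force: [-5.2, 1.3, 14.5]
```

```bash
python3 -m handwheel '[[0,0,0.08,0,0.1],[0,0,0.06,0,0.1],[0,0,0,0,0.1]]' | grep -E 'tcp|force'
```

```text
tcp_pos: [0.4961, 0.0235, 0.3227]
wrist_force: [-6.1, 0.5, 19.5]
```

```bash
python3 -m handwheel '[[0,0,0.04,0,0.1],[0,0,0,0,0.1]]' | grep -E 'tcp|force'
```

```text
tcp_pos: [0.4961, 0.0235, 0.3227]
wrist_force: [-7.4, 1.0, 20.6]
```

```bash
python3 -m handwheel '[[0,0,-0.5,0,0.1],[0,0,-2,0,0.1],[0,0,-3,0,0.1],[3,1.4,0,0,0.1],[4.5,2.1,0,0,0.1],[4.5,2.1,0,0,0.1],[4.5,2.1,0,0,0.1],[4.5,2.1,0,0,0.1],[4.5,2.1,0,0,0.1],[3.8,1.7,0,0,0.1]]'; python3 -m handwheel '[[0,0,3,0,0.1],[0,0,5,0,0.1],[0,0,5,0,0.1],[0,0,4,0,0.1],[0,0,2.5,0,0.1],[0,0,1.5,0,0.1],[0,0,0.8,0,0.1],[0,0,0,0,0.1],[0,0,0,0,0.1]]'
```

```text
time_s: 27.58
tcp_pos: [0.4619, -0.2991, 0.3709]
ee_rot: [[0.325, -0.946, -0.001], [-0.946, -0.325, 0.001], [-0.001, 0.0, -1.0]]
wrist_force: [0.8, 0.8, -2.7]
gripper_width: 0.293
time_s: 28.7
tcp_pos: [0.4629, -0.2976, 0.1553]
ee_rot: [[0.326, -0.945, 0.002], [-0.945, -0.326, -0.001], [0.002, -0.002, -1.0]]
wrist_force: [-0.6, -0.2, -2.3]
gripper_width: 0.297
```

```bash
python3 -m handwheel '[[0,0,0.8,0,0.1],[0,0,0.7,0,0.1],[0,0,0.1,0,0.1],[0,0,0,0,0.1]]'| grep -E 'tcp|force'; python3 -m handwheel '[[0,0,0.1,0,0.1],[0,0,0,0,0.1]]'| grep -E 'tcp|force'; python3 -m handwheel '[[0,0,0.1,0,0.1],[0,0,0,0,0.1]]'| grep -E 'tcp|force'
```

```text
tcp_pos: [0.4623, -0.2974, 0.1381]
wrist_force: [-1.0, -0.7, -3.1]
tcp_pos: [0.4622, -0.2974, 0.1373]
wrist_force: [0.1, 0.7, -2.7]
tcp_pos: [0.4623, -0.2974, 0.1363]
wrist_force: [0.1, 0.7, -3.0]
```

```bash
python3 -m handwheel '[[0,0,0.05,0,0.1],[0,0,0,0,0.1]]'| grep -E 'tcp|force'; python3 -m handwheel '[[0,0,0.05,0,0.1],[0,0,0,0,0.1]]'| grep -E 'tcp|force'
```

```text
tcp_pos: [0.4623, -0.2974, 0.1362]
wrist_force: [-1.6, 1.2, 2.1]
tcp_pos: [0.4624, -0.2974, 0.1362]
wrist_force: [-1.3, 2.3, 5.6]
```

The pestle didn't slip: its foot met the counter at TCP z 0.1362, against 0.1363 when gripped. The last contact on the crown, at TCP z about 0.323, therefore puts the flange about 1.8 mm above the nose, under the 2.2 mm limit. I'll release the pestle now.

```bash
python3 -m handwheel '[[0,0,-0.08,0,0.1],[0,0,0,0,0.5],[0,0,0,0,0.7],[0,0,0,0,0.7],[0,0,0,0,0.7],[0,0,-1,0,0.7],[0,0,-4,0,0.7],[0,0,-5,0,0.7],[0,0,-5,0,0.7],[0,0,-2,0,0.7]]'; python3 -m handwheel '[[3,0,0,0,0.7],[3,0,0,0,0.7],[0,0,0,0,0.7],[0,0,0,0,0.7]]'
python3 - <<'E'
from h import *
p,a=snap('top','t9');p,b=snap('scene','s9');cv2.imwrite('pics/j9.png',np.hstack([cv2.resize(a[130:330,150:450],(450,300)),cv2.resize(b[140:300,200:400],(375,300))])[:,:780,::-1])
P=cams.camera_params('wrist');print(sense()['time_s'])
E
```

```text
time_s: 31.45
tcp_pos: [0.463, -0.2979, 0.3107]
ee_rot: [[0.326, -0.945, 0.007], [-0.945, -0.326, -0.003], [0.005, -0.005, -1.0]]
wrist_force: [0.3, -0.2, 0.2]
gripper_width: 0.701
time_s: 31.95
tcp_pos: [0.4814, -0.3539, 0.3062]
ee_rot: [[0.325, -0.946, -0.0], [-0.946, -0.325, 0.0], [-0.0, 0.0, -1.0]]
wrist_force: [-0.4, 0.7, 0.2]
gripper_width: 0.703
32.05
```

View pics/j9.png

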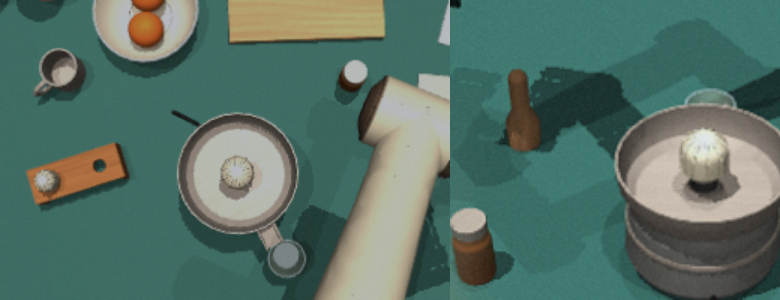

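The view shows the pestle standing upright, the large reamer seated upright in the juicer, the small one still in the stand, and the bystanders I can see unmoved.

```bash
python3 -c "
from h import *
print(job.finish_job())"
```

```text
the job is handed in; nothing more can be done
None
```

The large reamer is in the juicer's socket and tapped down, and the pestle is standing upright near where it started. I handed the job in at about 32 s; the hand-in gives no verdict.

- **Taps:** I pressed the crown slowly three separate times, to about 16, 23 and 23 N after allowing for the pestle's weight. All stayed under the 30 N limit in the readings I took; forces between readings were not seen.
- **Lock depth:** The reamer sank from about 3.8 mm to about 1.8 mm above the nose, under the 2.2 mm needed. I worked this out from where the pestle's foot touched the crown, compared with the counter. The pestle did not slip in the grip (136.2 mm when set down, 136.3 mm when picked up). The margin is only about 0.4 mm, and the cameras could not confirm it directly.
- **Other forces:** There was a sideways force of up to 7 N during the taps and about 5 N while inserting the reamer.
- **Last pictures:** They show the reamer and pestle upright, the small reamer still in the stand, and the tumbler, jar and cup where they were. The arm partly hid the spatula, but the tool stayed well above it.

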